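Open a delivered watch carton and hold the case lid up for inspection

TASK

A repaired watch has come back: fold both long flaps of the carton outwards, well past upright, and leave them open; then open the lid of the wooden case inside to 60 degrees from closed so that the watch can be checked, and hold it there. The lid springs shut by itself, so finish while the gripper is still holding it steady at 60 degrees. Leave the other things on the bench where they are.

Things in the scene. Friction and masses are not known exactly. Their poses are not given: they have to be found in the camera images.
- carton: Open brown cardboard carton standing fixed on the bench, 180 (x) x 190 (y) x 125 mm high, walls 5 mm. Origin: centre of its underside; x points from its front (the robot's side) to its back, y to its left, z up. Two long flaps along its left and right rims start half open; the short front and back flaps are already folded down outside. It does not move.
- flap_left (a joint): Angle (rad) of the left long flap: a cardboard panel 176 (along x) x 85 x 4 mm, 30 g, hinged along the carton's left rim (carton y = +93 mm, z = 127 mm). 0 = lying level inwards over the opening, 1.57 = upright, 2.7 = stop, folded back outside. A stiff crease: it stays where it is left and yields to about 0.5 N at its free edge.
- flap_right (a joint): The same for the right long flap, mirrored (hinge at carton y = -93 mm).
- flap_left_edge (a point): Middle of the left flap's free edge, 85 mm from its hinge.
- flap_right_edge (a point): Middle of the right flap's free edge, 85 mm from its hinge.
- case_lid (a joint): Angle (rad) of the case's lid: 0 = closed, 1.05 = 60 degrees, 1.7 = stop. Gravity and a spring shut it from every angle (1 to 2 N at the knob holds it up); it never stays open by itself.
- lid_hinge (a point): Middle of the lid's hinge line, at the back (+x side) of the case's top rim. The point turns with the lid: with the lid closed its x points to the carton's back, y along the hinge (to the carton's left), z up. The lid opens by lifting its front edge up and towards the back. With the lid closed the hinge is about 75 mm above the bench.
- lid_knob (a point): Centre of the brass ball knob on the lid, ball 22 mm in diameter on a 10 mm stem; 108 mm in front of the hinge and 34 mm above the hinge line with the lid closed (25 mm above the lid's top face); about 109 mm above the bench then, so the ball's top is some 5 mm below the carton's rim. The case is a dark wooden watch presentation case 125 x 115 x 73 mm (lid 9 mm thick) standing fixed in the carton, about in its middle and square with it; it cannot be lifted out.
- lid_front (a point): Middle of the lid's front edge, 125 mm from the hinge.
- jar: Bystander, loose on the bench: glass jar with a brass cap, 52 dia x 70 tall mm. Origin: centre of its underside.
- oil_can: Bystander, loose on the bench: dark slim can, 40 dia x 95 tall mm. Origin: centre of its underside.
- blower: Bystander, loose on the bench: black rubber blower with a pointed nozzle, 56 dia x 85 tall mm. Origin: centre of its underside.
- driver: Bystander, loose on the bench: small screwdriver lying down, 130 long mm. Origin: centre of its underside.
- loupe: Bystander, loose on the bench: black eyepiece loupe, 34 dia x 32 tall mm. Origin: centre of its underside.
- tin: Bystander, loose on the bench: flat aluminium tin, 70 dia x 22 tall mm. Origin: centre of its underside.
- holder: Bystander, loose on the bench: small steel movement vise, 60 x 40 x 30 mm. Origin: centre of its underside.

How it is judged:
By the outcome, as a careful person would: the job done as asked, in the order asked, and still so for the second after the job is handed in, while the arm keeps its last pose, push and grip.
It also fails if it takes over 61 s, if anything falls off the work surface, if the arm or the gripper's body presses on something with over 40 N, if the wrist force passes 120 N, or if a joint passes its speed limit or range.

ROBOT

A 6-joint arm with a two-finger parallel gripper is mounted at the origin on the work surface. World frame = base frame: x ahead of the robot, y to its left, z up, the work surface at z = 0. Lengths are in mm, angles in rad, forces in N, time in s.
With the tool pointing down it reaches from about 350 to 775 mm from the base axis. Payload 7.3 kg.
Tool frame: the origin (TCP) lies midway between the tips of the shut fingers; the grasp point (between the pads) lies 19 mm behind it (bot.tcp_to_grasp is the distance from the TCP to the grasp point, in mm); z points along the fingers, y is the line along which they close (so a half turn about z gives the same grasp; the last joint's range is limited). The gripper opens to 92 mm and grips with 3 to 60 N. Pads are 19 mm wide; open, the fingers measure 130 mm over their backs; the gripper's body (75 mm by 190 mm) begins 47 mm behind the grasp point.
Start: joints at [-1.397, 0.342, 1.524, -0, 1.275, -0.146], TCP at [165.07, -498.394, 226.741] pointing down, gripper open.
Joint ranges: [-2.53, 2.53], [-0.77, 2.02], [0.04, 2.7], [-1, 4.14], [0.28, 2.66], [-3.11, 3.11]. Speed limits (rad/s): [2.57, 2.57, 3.14, 3.14, 3.14, 3.14].

INTERFACE

Orientations are given as [roll, pitch, yaw] about the fixed x, y, z axes, in that order (R = Rz(yaw) Ry(pitch) Rx(roll)).
In Python, from plant import bot, viewer gives the robot as it stands. The module is installed in compiled form; this text tells all that it offers.
- The arm moves only by the shell command python3 -m handwheel 'ROWS'. ROWS is text: rows parted by semicolons, each of 7 numbers parted by spaces: the shift along the tool's x, y, z scaled (see below), then the turn, a rotation vector about the tool's x, y, z scaled (see below), then the opening, from -1 (shut) to 1 (fully open), so that 0 is half open. In form: tx ty tz rx ry rz gripper; .... A call has 1 to 8 rows; each row is the pose to reach, as a shift and turn from the pose commanded when the call began, along the tool's axes at that moment, turning the shorter way round; what a row does not reach only later rows make up. The controller multiplies each number of a shift by 10 cm and each number of a turn by pi rad. A row lasts 1/12 s, in which the tool goes at most 41.7 mm and 7.16 degrees, less where a joint would pass 70% of its speed; a pose out of reach is approached as far as the arm can. A call with a number of a shift or a turn outside -1 to 1 is refused whole. A call with a gripper value outside its range is refused whole. The fingers move at their own pace and stop on an object; the grip force is fixed at half the most. Time passes only in rows, so rows that repeat a pose let the fingers close. It gives the time, the measured TCP pose, the force, the opening and the grip force at its end, in the units of the state.
- bot.get_obs(): the state, without advancing time (a new reading comes with each control period).
- viewer.capture(name): name is "scene" or "top" or "wrist"; returns a dict with "frame" (480x640x3 uint8, red, green, blue), "fov_y" (degrees; the focal length in pixels is half the picture's height over the tangent of half this angle, whatever the lens; pixels are square), "cx", "cy" (the principal point, pixels), "T" (4x4, takes a point from camera to world coordinates). Camera axes: x right, y down, z forward; pixel columns grow to the right and rows downward; lengths in mm; the calibration is good to about 2 mm. A picture is of the moment at which its call begins. There is no depth.
- bot.close_job(): hands the job in; it is judged then, once.
Trained networks look in a picture, given as the dict that the camera call returned (one of the last four; its "shot" number tells which), for a name from the list of things; names that differ only in an ending like _2 or _b are one class to them, and where a whole thing is asked for, a point or a joint stands for the part that bears it (a point fixed in the world has none). Each returns a list of dicts, best first, with "score" (0 to 1); they miss things now and then, are a little off and sometimes report something else, mostly with a low value. They report only what shows in the picture. A call takes as long as a camera call.
- viewer.recognise(target, picture): "centre" ([column, row] in pixels, amid what is visible of it).
- viewer.cut_out(target, picture): "pixels" (480x640 bool, what is visible of it) and "centre" ([column, row] in pixels, amid what is visible of it).
The state is a dict: "time": time; "joint_positions": joint angles; "dq": joint speeds; "tau": joint torques, N m; "tool_pos": TCP position; "tcp_rot": TCP orientation; "contact_force": force on the tool from outside, world axes, zero at the start; "moment": the same for the moment, N m; "grip_width": finger opening in mm; "finger_force": force on a finger pad.
Only numpy, scipy, OpenCV 4.12 (cv2) and the standard library are available. Lean on these libraries where they do the work, as an engineer would, in place of code of your own. Each camera call takes 0.05 s, during which the arm holds its last target. There are 200 camera calls.

## Working session

There is one attempt and no reset: what is moved stays moved. The work goes in short steps, Python scripts to look and compute and a shell command to move; the robot and the scene stay as the last step left them, time stands still between calls to the robot, and variables do not carry over. Pictures are saved under pics/ and viewed, at most 10 in all, crops included, and the job is handed in when it is done.

```bash
mkdir -p pics
cat > h.py <<'E'
import numpy as np,cv2
from plant import bot,viewer
from scipy.spatial.transform import Rotation as Ro
def cap(n,f=None):
    p=viewer.capture(n)
    if f: cv2.imwrite('pics/'+f,p['frame'][:,:,::-1])
    return p
def K(p):
    f=240/np.tan(np.radians(p['fov_y'])/2); return f
def ray(p,uv):
    f=K(p); d=np.array([(uv[0]-p['cx'])/f,(uv[1]-p['cy'])/f,1]); T=np.array(p['T']); d=T[:3,:3]@d
    return T[:3,3],d/np.linalg.norm(d)
def atz(p,uv,z):
    o,d=ray(p,uv); return o+d*(z-o[2])/d[2]
def tri(rs):
    A=0;b=0
    for o,d in rs:
        M=np.eye(3)-np.outer(d,d);A=A+M;b=b+M@o
    return np.linalg.solve(A,b)
def proj(p,X):
    T=np.array(p['T']); c=T[:3,:3].T@(np.array(X)-T[:3,3]); f=K(p); return [p['cx']+f*c[0]/c[2],p['cy']+f*c[1]/c[2]]
E
python3 - <<'E'
from h import *
import numpy as np
np.set_printoptions(precision=1,suppress=True)
ps=cap('scene','s0.png');pt=cap('top','t0.png')
print(np.array(ps['T']),np.array(pt['T']),pt['fov_y'])
for t in ['carton','flap_left','flap_right','flap_left_edge','flap_right_edge','lid_knob','lid_hinge','lid_front']:
    r=[]
    for p in (ps,pt):
        q=viewer.recognise(t,p); r.append(q[0] if q else None)
    print(t,[(np.array(a['centre']),round(a['score'],2)) if a else None for a in r], tri([ray(p,a['centre']) for p,a in zip((ps,pt),r)]) if all(r) else '')
for t in ['jar','oil_can','blower','driver','loupe','tin','holder']:
    q=viewer.recognise(t,pt)
    if q: print(t,atz(pt,q[0]['centre'],30),q[0]['score'])
o=bot.get_obs();print(o['tcp_rot'],o['tool_pos'],o['contact_force'],o['grip_width'])
a=np.hstack([ps['frame'],pt['frame']]);
E
```

```text
[[  -0.1    0.5   -0.8 1506.4]
 [   1.     0.1   -0.1   71. ]
 [   0.    -0.8   -0.5  701. ]
 [   0.     0.     0.     1. ]] [[   0.    -1.     0.1  404.1]
 [  -1.    -0.     0.     1.7]
 [  -0.    -0.1   -1.  1087.7]
 [   0.     0.     0.     1. ]] 46.76454835549982
carton [(array([335.3, 275.1]), 0.78), (array([298.4, 218.3]), 0.67)] [602.6  46.4  59.4]
flap_left [(array([369.5, 235.5]), 0.89), (array([280. , 217.4]), 0.79)] [585.8  91.2 147. ]
flap_right [None, (array([354.7, 213.1]), 0.9)] 
flap_left_edge [(array([367.5, 239.1]), 0.84), (array([280.2, 219.7]), 0.68)] [583.6  89.7 137.3]
flap_right_edge [(array([309.5, 228.6]), 0.97), (array([357.2, 217.2]), 0.9)] [585.6 -34.8 153.6]
lid_knob [(array([340.1, 256.6]), 0.77), (array([322.1, 226.5]), 0.63)] [580.6  27.2  88.8]
lid_hinge [(array([337.3, 258.4]), 0.7), (array([319.6, 226.1]), 0.67)] [582.1  26.8  85. ]
lid_front [(array([337.5, 256.1]), 0.85), (array([319.9, 224.7]), 0.9)] [583.5  26.6  91.6]
jar [608.6 312.3  30. ] 0.8
oil_can [ 684.3 -324.3   30. ] 0.68
blower [484.7 315.2  30. ] 0.92
driver [ 435.4 -146.9   30. ] 0.63
loupe [404.7 154.6  30. ] 0.84
tin [ 491.2 -316.4   30. ] 0.79
holder [ 410.  -293.5   30. ] 0.61
[3.1 0.  0.3] [ 165.1 -498.4  226.7] [-0.1  0.4  0.2] 91.79522060728885
```

View pics/s0.png

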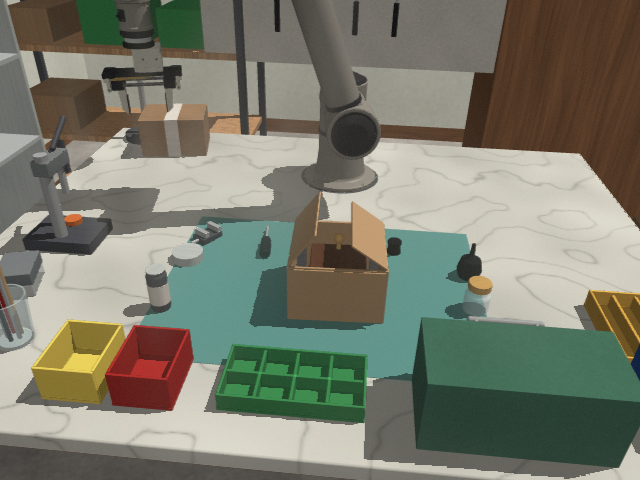

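View pics/t0.png

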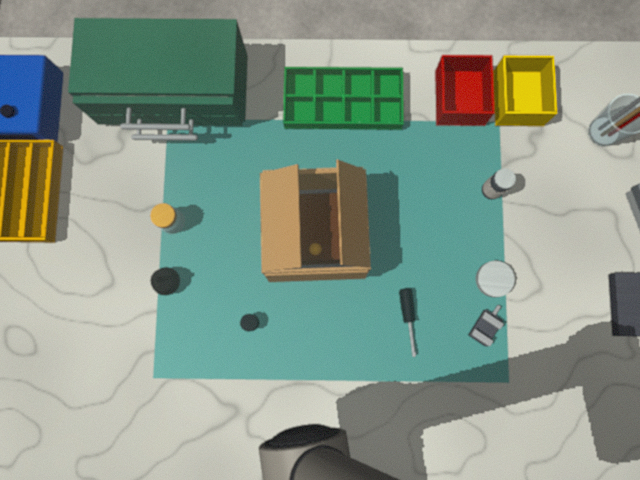

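The top view shows the left hinge from (261,171) to (263,272) and its free edge at x≈300. The right hinge runs (366,168) to (369,271) with its free edge at x≈339, and the knob is at (316,249). In the scene view the knob is at (339,243), the left flap's free edge runs (350,206)-(362,247) and the right flap's runs (319,198)-(316,248).

Run:
```python
from h import *
np.set_printoptions(precision=1,suppress=True)
ps=cap('scene');pt=cap('top')
for u in [(261,171),(263,272),(366,168),(369,271)]: print('rim',atz(pt,u,127))
print('knob',tri([ray(ps,(339,243)),ray(pt,(316,249))]),atz(pt,(316,249),109))
for n in ['flap_left','flap_right']:
  for p in (ps,pt):
    q=viewer.cut_out(n,p)
    if q:
      c,_=cv2.findContours(q[0]['pixels'].astype(np.uint8),0,1)
      c=max(c,key=cv2.contourArea); print(n,cv2.approxPolyDP(c,4,True).reshape(-1,2).tolist(),q[0]['score'])
# free edge corner near/far: scene vs top
print('L far',tri([ray(ps,(350,206)),ray(pt,(302,270))]),'R near-robot',tri([ray(ps,(319,198)),ray(pt,(341,264))]))
o=bot.get_obs();print(Ro.from_euler('xyz',o['tcp_rot']).as_matrix(),o['tcp_rot'])
```

```text
rim [673.6 127.5 127. ]
rim [492.9 118.7 127. ]
rim [681.  -59.9 127. ]
rim [496.7 -65.3 127. ]
knob [538.4  29.8  95.1] [536.6  27.7 109. ]
flap_left [[352, 203], [352, 246], [385, 267], [382, 223]] 0.68
flap_left [[297, 164], [261, 175], [265, 271], [301, 264]] 0.9
flap_right [[320, 193], [295, 220], [288, 264], [316, 235]] 0.9
flap_right [[337, 159], [341, 262], [370, 266], [366, 172]] 0.78
L far [493.9  49.1 160.8] R near-robot [502.7 -15.9 179.5]
[[ 0.9  0.3  0. ]
 [ 0.3 -0.9 -0. ]
 [ 0.   0.  -1. ]] [ 3.1 -0.   0.3]
```

```bash
cat >> h.py <<'E'
def go(x,y,z,yaw=0.036,tilt=0):
    o=bot.get_obs();R=Ro.from_euler('xyz',o['tcp_rot'])
    G=Ro.from_euler('xyz',[np.pi,tilt,yaw])
    print('shift',(R.inv().apply(np.array([x,y,z])-o['tool_pos'])/100).round(3),'turn',((R.inv()*G).as_rotvec()/np.pi).round(4))
E
python3 - <<'E'
from h import *
print(bot.get_obs()['tcp_rot']); go(586,20,250)
E
```

```text
[ 3.14140038e+00 -8.46964929e-06  3.19763052e-01]
shift [ 5.625 -3.598 -0.233] turn [ 0.0001 -0.      0.0903]
```

```bash
python3 -m handwheel '0.9 -0.6 -0.3 0 0 0.09 -1; 0.9 -0.6 -0.3 0 0 0.09 -1; 0.9 -0.6 -0.3 0 0 0.09 -1; 0.9 -0.6 -0.3 0 0 0.09 -1' ; python3 -c "
from h import *
go(586,20,250)"
```

```text
time: 1.88
tool_pos: [234.4, -410.1, 258.7]
tcp_rot: [3.14, -0.002, 0.038]
contact_force: [0.6, 0.4, 0.5]
grip_width: 69.9
finger_force: 0.0
shift [ 3.678 -4.164  0.09 ] turn [ 0.0004 -0.0007  0.0007]
```

```bash
for i in 1 2 3; do python3 -m handwheel '0.92 -1 0 0 0 0 -1; 0.92 -1 0 0 0 0 -1; 0.92 -1 0 0 0 0 -1; 0.92 -1 0 0 0 0 -1' | tail -5 |head -1; done; python3 -m handwheel '0.92 -1 0 0 0 0 -1; 0.92 -1 0 0 0 0 -1; 0.92 -1 0 0 0 0 -1; 0.92 -1 0 0 0 0 -1;0.92 -1 0 0 0 0 -1'; python3 -c "
from h import *
p=cap('top','t1.png')
go(586,20,160)"
```

```text
tool_pos: [322.1, -306.3, 256.9]
tool_pos: [410.5, -203.2, 256.7]
tool_pos: [498.9, -100.1, 256.5]
time: 3.3
tool_pos: [585.7, 1.4, 255.7]
tcp_rot: [-3.142, 0.001, 0.041]
contact_force: [-0.7, -0.0, -1.2]
grip_width: 0.3
finger_force: 0.0
shift [ 0.023 -0.201  0.958] turn [0.0002 0.0005 0.001 ]
```

View pics/t1.png

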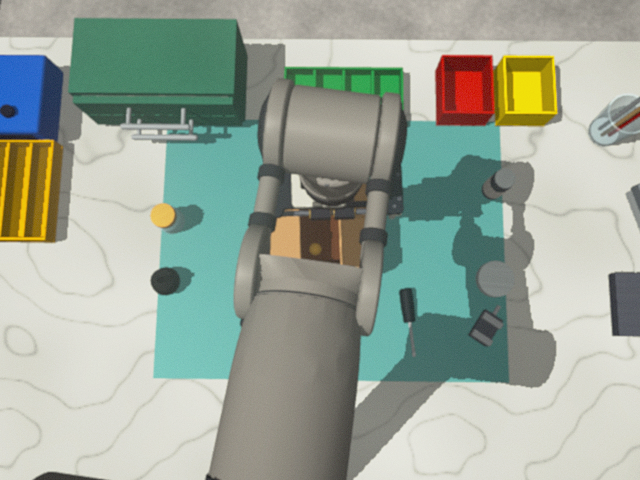

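The arm is above the opening: the gripper covers (350,195) and the knob is still visible at (316,249). Next I'll lower the shut fingers into the gap.

```bash
python3 -m handwheel '0 -0.2 0.4 0 0 0 -1; 0 -0.2 0.7 0 0 0 -1; 0 -0.2 0.95 0 0 0 -1;0 -0.2 0.95 0 0 0 -1'; python3 -m handwheel '0 -0.2 0 0 0 0 -1; 0 -0.4 0 0 0 0 -1; 0 -0.6 0 0 0 0 -1; 0 -0.8 0 0 0 0 -1; 0 -1 0 0 0 0 -1';python3 -m handwheel '0 -0.15 0.05 0 0 0 -1; 0 -0.25 0.1 0 0 0 -1; 0 -0.25 0.1 0 0 0 -1'; python3 -c "
from h import *
p=cap('scene','s1.png')"
```

```text
time: 3.68
tool_pos: [579.7, 18.4, 156.6]
tcp_rot: [-3.141, 0.011, 0.036]
contact_force: [-1.0, 0.4, -0.6]
grip_width: 0.3
finger_force: 0.0
time: 4.1
tool_pos: [580.9, 118.3, 164.4]
tcp_rot: [3.141, -0.003, 0.034]
contact_force: [0.6, -1.3, 0.2]
grip_width: 0.5
finger_force: 0.4
time: 4.35
tool_pos: [579.0, 145.3, 152.2]
tcp_rot: [-3.142, -0.0, 0.038]
contact_force: [-0.4, -0.7, 0.2]
grip_width: 0.2
finger_force: 0.0
```

View pics/s1.png

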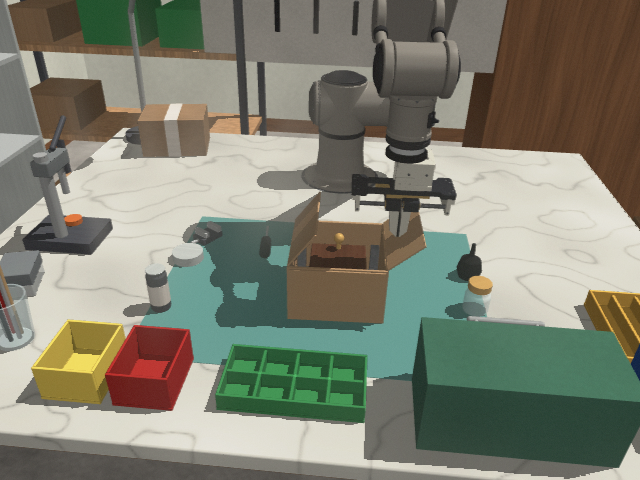

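The left flap is folded well outside, with its panel at (405,243). Now for the right one, which still stands at (307,225).

```bash
python3 -m handwheel '0 0.1 -0.08 0 0 0 -1; 0 0.4 -0.08 0 0 0 -1; 0 0.8 -0.08 0 0 0 -1; 0 1 -0.08 0 0 0 -1;0 1 -0.08 0 0 0 -1'|sed -n 2p; python3 -m handwheel '0 0.25 0 0 0 0 -1; 0 0.45 0 0 0 0 -1; 0 0.65 0 0 0 0 -1; 0 0.85 0 0 0 0 -1; 0 1 0 0 0 0 -1'; python3 -m handwheel '0 0.15 0.05 0 0 0 -1; 0 0.25 0.09 0 0 0 -1; 0 0.25 0.09 0 0 0 -1'; python3 -c "
from h import *
go(537,28,200)"
```

```text
tool_pos: [583.4, 39.1, 160.9]
time: 5.23
tool_pos: [586.6, -57.0, 160.6]
tcp_rot: [3.141, -0.001, 0.036]
contact_force: [-1.0, 1.2, 0.2]
grip_width: 0.1
finger_force: 0.4
time: 5.48
tool_pos: [587.0, -81.7, 149.7]
tcp_rot: [3.141, 0.002, 0.035]
contact_force: [-0.4, 0.2, 0.8]
grip_width: 0.4
finger_force: 0.0
shift [-0.462 -1.114 -0.503] turn [ 0.      0.0005 -0.0003]
```

```bash
python3 -m handwheel '-0.1 -0.2 -0.4 0 0 0 -0.2; -0.5 -0.6 -0.6 0 0 0 -0.2; -0.5 -1 -0.6 0 0 0 -0.2; -0.5 -1 -0.6 0 0 0 -0.2;-0.5 -1 -0.6 0 0 0 -0.2'
python3 - <<'E'
from h import *
np.set_printoptions(precision=1,suppress=True)
ps=cap('scene');pw=cap('wrist')
cv2.imwrite('pics/sw.png',cv2.resize(np.vstack([ps['frame'][150:350,200:500],cv2.resize(pw['frame'],(300,225))])[:,:,::-1],(600,600*425//600*2//2)) if 0 else np.hstack([cv2.resize(ps['frame'][170:330,240:460],(400,291)),cv2.resize(pw['frame'],(388,291))])[:,:,::-1])
r=[]
for p in (ps,pw):
    q=viewer.cut_out('lid_knob',p)
    for a in q[:2]: print(a['centre'],a['score'],a['pixels'].sum())
    q=viewer.recognise('lid_knob',p); print([(a['centre'],a['score']) for a in q[:2]])
    if q:r.append(ray(p,q[0]['centre']))
if len(r)==2: print(tri(r))
print(r[-1][0]+r[-1][1]*(109-r[-1][0][2])/r[-1][1][2])
E
```

```text
time: 5.9
tool_pos: [532.8, 22.0, 211.9]
tcp_rot: [-3.141, -0.001, 0.041]
contact_force: [-0.5, 0.4, -0.3]
grip_width: 29.4
finger_force: 0.0
[339.2, 256.7] 0.61 1342
[([337.8, 256.3], 0.86)]
[300.6, 159.1] 0.56 25797
[([302.7, 160.0], 0.97)]
[589.4  30.7  95.2]
[590.7  28.8 109. ]
```

View pics/sw.png

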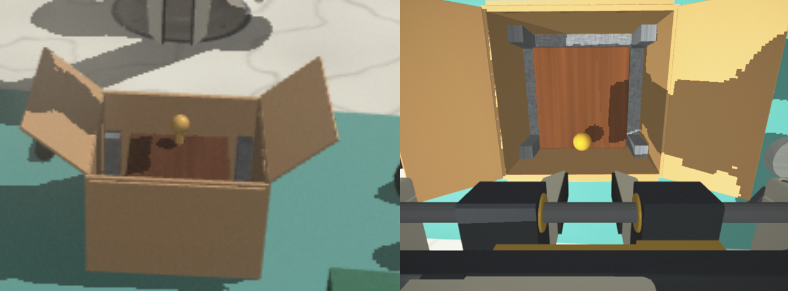

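Both flaps lean well outwards, about 35° above level outside. The knob is at about (300,234) in the wrist picture and (340,237) in the scene picture.

Run:
```python
from h import *
np.set_printoptions(precision=1,suppress=True)
pw=cap('wrist');ps=cap('scene')
h=cv2.cvtColor(pw['frame'][205:265,270:330],cv2.COLOR_RGB2HSV)
m=((h[...,0]>18)&(h[...,0]<35)&(h[...,1]>150)&(h[...,2]>120)).astype(np.uint8)
n,l,s,c=cv2.connectedComponentsWithStats(m);k=1+s[1:,4].argmax();print(s[k],c[k]+[270,205])
u=c[k]+[270,205]
print(atz(pw,u,109),tri([ray(pw,u),ray(ps,(339.6,237.1))]))
# carton rim rear/front inner corners, lid corners from the wrist view
f=640/388.
for a in [(535,47),(628,47)]: print('lid back corner',atz(pw,((a[0]-400)*f,a[1]*480/291),79))
```

```text
[ 11  15  30  30 706] [296.  234.3]
[538.8  29.  109. ] [538.9  30.5 109.9]
lid back corner [644.2  84.8  79. ]
lid back corner [648.1 -24.2  79. ]
```

```bash
python3 -c "
from h import *
go(539,29.5,93)"
```

```text
shift [ 0.055 -0.118  1.172] turn [ 0.      0.0003 -0.0001]
```

```bash
python3 -m handwheel '0.06 -0.12 0 0 0 0 0;0.06 -0.12 0.3 0 0 0 0;0.06 -0.12 0.6 0 0 0 0;0.06 -0.12 0.8 0 0 0 0;0.06 -0.12 0.9 0 0 0 0;0.06 -0.12 0.9 0 0 0 0' ; python3 -c "
from h import *
go(539,29.5,93)
p=cap('wrist','w2.png')"
```

```text
time: 6.8
tool_pos: [538.4, 30.9, 118.4]
tcp_rot: [-3.141, 0.004, 0.037]
contact_force: [0.1, 0.4, -0.1]
grip_width: 45.9
finger_force: 0.0
shift [0.007 0.015 0.254] turn [-0.0002  0.0014  0.0003]
```

View pics/w2.png

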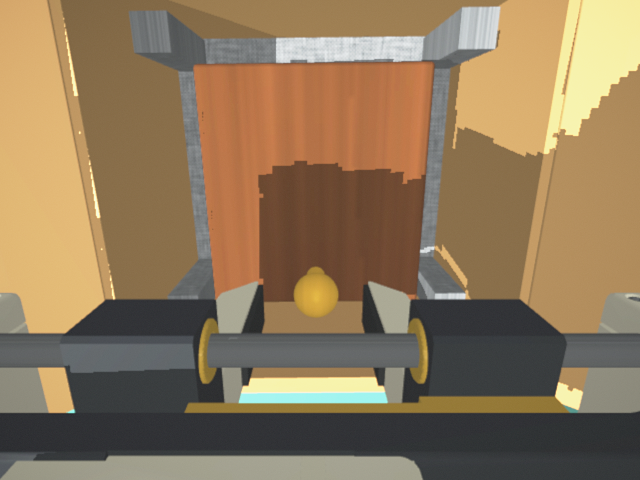

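The ball at (316,295) sits centred between the finger tips at about (250,320) and (378,320). I'll go down and grip it.

```bash
python3 -m handwheel '0 0 0.13 0 0 0 0;0 0 0.25 0 0 0 0;0 0 0.25 0 0 0 0;0 0 0.25 0 0 0 -1;0 0 0.25 0 0 0 -1;0 0 0.25 0 0 0 -1;0 0 0.25 0 0 0 -1;0 0 0.25 0 0 0 -1'
python3 - <<'E'
from h import *
p=viewer.capture('wrist')
o=bot.get_obs();t=np.array(o['tool_pos']);print(t,o['tcp_rot'])
# arc relative to knob; tool x,z(down) shifts /100 with planar arc
r=np.hypot(108,34);a0=np.arctan2(34,108)
for d in range(0,65,5):
    a=a0+np.radians(d); print(d,round((108-r*np.cos(a))/100,3),round(-(r*np.sin(a)-34)/100,3))
E
```

```text
time: 7.52
tool_pos: [540.0, 29.6, 96.5]
tcp_rot: [3.14, -0.002, 0.037]
contact_force: [0.1, -4.1, 1.4]
grip_width: 20.2
finger_force: 30.0
[539.95502089  29.69501132  96.38796761] [ 3.13992699e+00 -1.40645225e-03  3.73059527e-02]
0 0.0 -0.0
5 0.034 -0.093
10 0.075 -0.182
15 0.125 -0.268
20 0.181 -0.349
25 0.245 -0.425
30 0.315 -0.494
35 0.39 -0.558
40 0.471 -0.615
45 0.557 -0.664
50 0.646 -0.706
55 0.739 -0.74
60 0.834 -0.765
```

```bash
python3 -m handwheel '0.016 -0 -0.046 0 0 0 -1;0.034 0 -0.093 0 0 0 -1;0.055 0 -0.138 0 0 0 -1;0.075 0 -0.182 0 0 0 -1;0.125 0 -0.268 0 0 0 -1;0.181 0 -0.349 0 0 0 -1;0.245 0 -0.425 0 0 0 -1;0.245 0 -0.425 0 0 0 -1'
python3 - <<'E'
from h import *
p=cap('scene','s3.png')
cv2.imwrite('pics/s3.png',cv2.resize(p['frame'][130:330,230:470],(720,600))[:,:,::-1])
E
```

```text
time: 8.23
tool_pos: [564.7, 30.8, 139.5]
tcp_rot: [3.141, -0.001, 0.037]
contact_force: [-3.0, -5.2, -0.1]
grip_width: 19.9
finger_force: 30.0
```

View pics/s3.png

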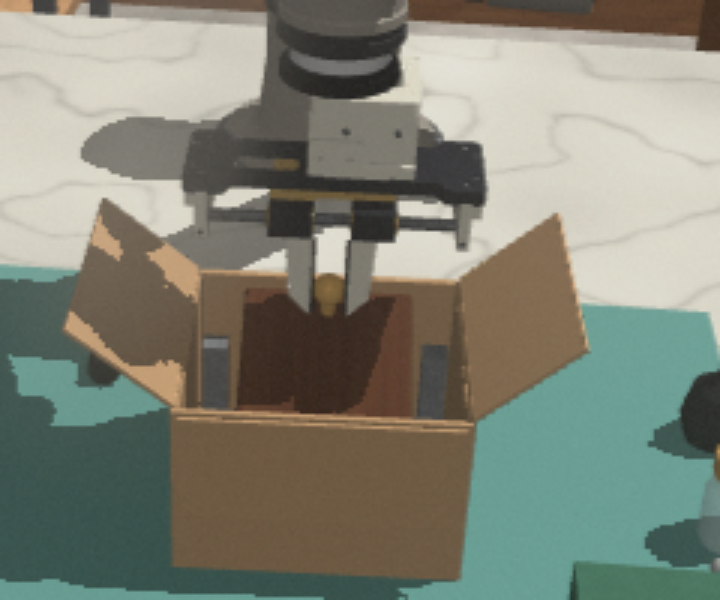

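The lid is rising to about 25° with the ball held between the pads at (330,293) in the crop. I'll continue along the arc to 60°.

```bash
python3 -m handwheel '0.07 0 -0.069 0 0 0 -1;0.145 0 -0.133 0 0 0 -1;0.226 0 -0.19 0 0 0 -1;0.312 0 -0.239 0 0 0 -1;0.401 0 -0.281 0 0 0 -1;0.494 0 -0.315 0 0 0 -1;0.589 0 -0.34 0 0 0 -1;0.589 0 -0.34 0 0 0 -1'
python3 - <<'E'
from h import *
p=cap('scene');w=cap('wrist')
cv2.imwrite('pics/s4.png',np.hstack([cv2.resize(p['frame'][130:330,230:470],(396,330)),cv2.resize(w['frame'],(400,330))])[:,:,::-1])
print(bot.get_obs()['tool_pos'])
E
```

```text
time: 8.95
tool_pos: [623.6, 33.5, 172.8]
tcp_rot: [3.141, -0.001, 0.037]
contact_force: [-3.6, -3.0, 6.4]
grip_width: 20.1
finger_force: 30.0
[622.43147227  33.4753239  172.54346696]
```

View pics/s4.png

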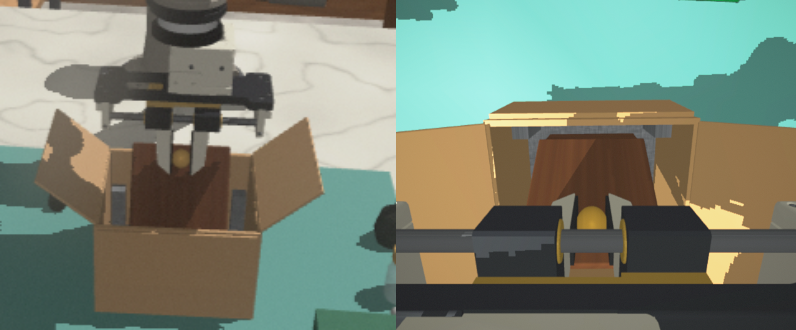

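Run:
```python
from h import *
np.set_printoptions(precision=1,suppress=True)
p=cap('scene')
H=np.array([647,33,75.]);ex=np.array([np.cos(.0365),np.sin(.0365),0]);ey=np.array([-ex[1],ex[0],0]);ez=np.array([0,0,1.])
def L(a,x,y,z):
    a=np.radians(a);return H+ex*(x*np.cos(a)+z*np.sin(a))+ey*y+ez*(-x*np.sin(a)+z*np.cos(a))
im=cv2.resize(p['frame'][170:300,270:410],(784,728)[:2] if 0 else (640,594),interpolation=cv2.INTER_CUBIC)[:,:,::-1].copy();s=640/140
for a,c in ((54,(255,0,0)),(60,(0,255,0)),(66,(0,0,255))):
    q=[proj(p,L(a,-125,y,9)) for y in(57,-57)]
    k=proj(p,L(a,-108,0,34)); print(a,np.array(q),np.array(k),L(a,-108,0,34))
    for v in q+[k]: cv2.circle(im,(int((v[0]-270)*s),int((v[1]-170)*s)),3,c,-1)
cv2.imwrite('pics/s5.png',im)
o=bot.get_obs();print(o['tool_pos'],o['contact_force'])
```

```text
54 [[368.2 218.4]
 [309.8 215.6]] [338.5 224.3] [611.   31.7 182.4]
60 [[368.5 218.5]
 [309.4 215.6]] [338.4 225.9] [622.5  32.1 185.5]
66 [[368.8 219.3]
 [308.9 216.3]] [338.2 228.2] [634.1  32.5 187.5]
[622.2  33.5 172.5] [-3.6 -2.2  4.5]
```

View pics/s5.png

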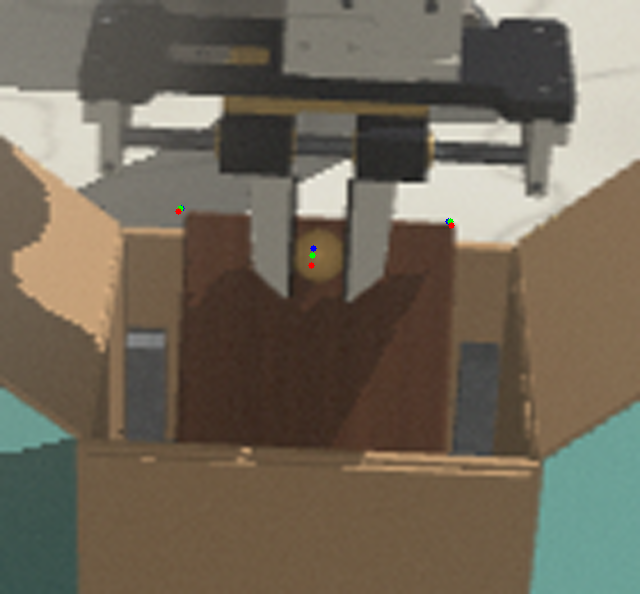

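The ball's centre at (319,255) in the crop falls on the 60° (green) projection. The TCP travel gives 59.5–60°, and the pose and force are steady. I'm handing it in.

```bash
python3 -c "
from plant import bot
print(bot.close_job())"
```

```text
the job is handed in; nothing more can be done
None
```

I folded both long flaps outwards, well past upright, and handed the job in with the gripper holding the case lid at about 60° (59.5–60° by arm travel, and the camera view agrees).

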